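Flip the stock tags on the phone-repair parts board

TASK

The flip tags on the phone-repair parts board are out of date. With a fingertip, gently push over the ones that are wrong, so that the tag of each full bin leans towards its bin (disc face up) and the tag of each bin that is not full leans away from its bin (two-bar face up). Leave the bins and everything else on the bench where they are: nothing is to be picked up.

Things in the scene. Friction and masses are not known exactly. Their poses are not given: they have to be found in the camera images.
- board: Fixed stock board: wooden base 250 x 410 x 6 mm carrying a dark wooden rail 14 mm thick that runs along the board's y axis through its origin. Origin: on the bench surface, under the middle of the rail. x points from the rail to the bins, y along the row, z up. Hinge cheeks on the rail reach 66 mm above the bench.
- tag0 (a joint): Lean of flip tag 0 in rad: 0 upright, + leans towards its bin (board +x), - away from it; stops at +0.66 and -0.66. Its own weight (30 g) holds it on either stop, and once pushed past upright it falls over by itself. At a stop its free edge is 107 mm above the bench and 37 mm to the side of the hinge.
- tag0_hinge (a point): Middle of the hinge line of tag 0 (along the board's y), 60 mm above the bench, at y = 142.5 mm in the board frame; axes as the board's. The tag is a white plate 46 mm wide, 60 mm long from the hinge, 4 mm thick. The face that looks up when it leans towards the bin has a black disc (26 mm), the other two black bars.
- bay0 (a point): Floor centre of the bay that belongs to tag 0: 125 mm behind the hinge (board +x), 6 mm above the bench.
- tag1 (a joint): Lean of flip tag 1 in rad: 0 upright, + leans towards its bin (board +x), - away from it; stops at +0.66 and -0.66. Its own weight (30 g) holds it on either stop, and once pushed past upright it falls over by itself. At a stop its free edge is 107 mm above the bench and 37 mm to the side of the hinge.
- tag1_hinge (a point): Middle of the hinge line of tag 1 (along the board's y), 60 mm above the bench, at y = 47.5 mm in the board frame; axes as the board's. The tag is a white plate 46 mm wide, 60 mm long from the hinge, 4 mm thick. The face that looks up when it leans towards the bin has a black disc (26 mm), the other two black bars.
- bay1 (a point): Floor centre of the bay that belongs to tag 1: 125 mm behind the hinge (board +x), 6 mm above the bench.
- tag2 (a joint): Lean of flip tag 2 in rad: 0 upright, + leans towards its bin (board +x), - away from it; stops at +0.66 and -0.66. Its own weight (30 g) holds it on either stop, and once pushed past upright it falls over by itself. At a stop its free edge is 107 mm above the bench and 37 mm to the side of the hinge.
- tag2_hinge (a point): Middle of the hinge line of tag 2 (along the board's y), 60 mm above the bench, at y = -47.5 mm in the board frame; axes as the board's. The tag is a white plate 46 mm wide, 60 mm long from the hinge, 4 mm thick. The face that looks up when it leans towards the bin has a black disc (26 mm), the other two black bars.
- bay2 (a point): Floor centre of the bay that belongs to tag 2: 125 mm behind the hinge (board +x), 6 mm above the bench.
- tag3 (a joint): Lean of flip tag 3 in rad: 0 upright, + leans towards its bin (board +x), - away from it; stops at +0.66 and -0.66. Its own weight (30 g) holds it on either stop, and once pushed past upright it falls over by itself. At a stop its free edge is 107 mm above the bench and 37 mm to the side of the hinge.
- tag3_hinge (a point): Middle of the hinge line of tag 3 (along the board's y), 60 mm above the bench, at y = -142.5 mm in the board frame; axes as the board's. The tag is a white plate 46 mm wide, 60 mm long from the hinge, 4 mm thick. The face that looks up when it leans towards the bin has a black disc (26 mm), the other two black bars.
- bay3 (a point): Floor centre of the bay that belongs to tag 3: 125 mm behind the hinge (board +x), 6 mm above the bench.
- bin_batteries: Loose grey open bin, 90 mm (x) x 76 mm (y) x 40 mm high, origin under its centre, standing in one of the four bays; FULL: packed to the brim with two rows of black upright phone batteries.
- bin_cameras: Loose grey open bin, 90 mm (x) x 76 mm (y) x 40 mm high, origin under its centre, standing in one of the four bays; FULL: packed to the brim with upright dark steel camera modules.
- bin_one_battery: Loose grey open bin, 90 mm (x) x 76 mm (y) x 40 mm high, origin under its centre, standing in one of the four bays; NOT full: a single flat black battery on its floor.
- bin_one_camera: Loose grey open bin, 90 mm (x) x 76 mm (y) x 40 mm high, origin under its centre, standing in one of the four bays; NOT full: a single dark steel camera module on its floor.
- suction_puller: Rubber suction puller, 44 mm wide, 32 mm high, standing on the board's base in front of the rail; origin under its centre. Not part of the work.
- tape_roll: Roll of paper tape, 40 mm wide, 18 mm high, lying on the board's base in front of the rail; origin under its centre. Not part of the work.
- phone: Opened phone, 146 x 71 x 8 mm, lying on the bench; origin under its centre. Not part of the work.
- dust_brush: Wooden dust brush, 175 mm long, 16 mm thick, lying along its x; origin at the bench below its middle. Not part of the work.
- screwdriver: Yellow-handled screwdriver, 150 mm long, lying along its x. Not part of the work.
- spray_bottle: Clear bottle, 52 mm wide, 120 mm high, upright; origin under its centre. Not part of the work.
- screw_dish: White ceramic dish, 70 mm wide, 22 mm high; origin under its centre. Not part of the work.

How it is judged:
By the outcome, as a careful person would: the job done as asked, in the order asked, and still so for the second after the job is handed in, with the robot touching nothing.
It also fails if it takes over 38 s, if anything falls off the work surface, if the arm or the gripper's body presses on something with over 40 N, if the wrist force passes 120 N, or if a joint passes its speed limit or range.

ROBOT

A 6-joint arm with a two-finger parallel gripper is mounted at the origin on the work surface. World frame = base frame: x ahead of the robot, y to its left, z up, the work surface at z = 0. Lengths are in m, angles in rad, forces in N, time in s.
With the tool pointing down it reaches from about 0.35 to 0.95 m from the base axis. Payload 17.4 kg.
Tool frame: the origin (TCP) lies midway between the tips of the shut fingers; the grasp point (between the pads) lies 19 mm behind it; z points along the fingers, y is the line along which they close (so a half turn about z gives the same grasp; the last joint's range is limited). The gripper opens to 93 mm and grips with 3 to 60 N. Pads are 15 mm wide; open, the fingers measure 128 mm over their backs; the gripper's body (75 mm by 188 mm) begins 65 mm behind the grasp point.
Start: joints at [1.102, 0.116, 1.442, -0, 1.584, -0.038], TCP at [0.282, 0.613, 0.219] pointing down, gripper open.
Joint ranges: [-2.83, 2.83], [-0.83, 2.19], [0.07, 2.5], [-1.14, 4.28], [0.01, 3], [-2.97, 2.97]. Speed limits (rad/s): [1.89, 1.89, 2.22, 3.14, 3.14, 3.14].

INTERFACE

Orientations are given as a unit quaternion [x, y, z, w].
In Python, from bench import read_state, capture, camera_model, job_done gives the robot as it stands.
- The arm moves only by the tool jog_arm, never from a script. Its argument "moves" is a list of rows, each an object with "offset": the shift along the tool's x, y, z in mm, a list of three; "turn": the turn, a rotation vector about the tool's x, y, z in rad, a list of three; "fingers": the closure in counts, from 0 (fully open) to 255 (shut). A call has exactly 10 rows; each row is the pose to reach, as a shift and turn from the pose commanded when the call began, along the tool's axes at that moment; what a row does not reach only later rows make up. A row lasts 1/8 s, in which the tool goes at most 62.5 mm and 10.7 degrees, less where a joint would pass 70% of its speed; a pose out of reach is approached as far as the arm can. A call with a gripper value outside its range is refused whole. The fingers move at their own pace and stop on an object; "grip_force" is the grip in N (left out, the last holds). Time passes only in rows, so rows that repeat a pose let the fingers close, or fill a call up. It gives the time, the measured TCP pose, the force, the opening and the grip force at its end, in the units of the state.
- read_state(): the state, without advancing time (a new reading comes with each control period).
- capture(name): name is "scene" or "side" or "wrist"; returns the picture (384x512x3 uint8, red, green, blue); there is no depth.
- camera_model(name): a dict with "K" (3x3 intrinsics, pixels), "R" (3x3) and "t" (3): a world point X has camera coordinates R X + t; the wrist camera has in their place "mount" (4x4, takes a point from camera to tool coordinates, whose origin is the TCP and whose axes are the flange's). Camera axes: x right, y down, z forward; pixel columns grow to the right and rows downward; lengths in m; the calibration is good to about 2 mm. A picture is of the moment at which its call begins: read the wrist's pose just before it. camera_model takes no time and is no camera call.
- job_done(): hands the job in; it is judged then, once.
The state is a dict: "time": time; "joints": joint angles; "qd": joint speeds; "joint_efforts": joint torques, N m; "ee_pos": TCP position; "tcp_rot": TCP orientation; "contact_force": force on the tool from outside, world axes, zero at the start; "torque": the same for the moment, N m; "gripper_width": opening from 0.0 (shut) to 1.0 (fully open); "grasp_force": force on a finger pad.
Only numpy, scipy, OpenCV 4.12 (cv2) and the standard library are available. Lean on these libraries where they do the work, as an engineer would, in place of code of your own. Each camera call takes 0.05 s, during which the arm holds its last target. There are 200 camera calls.

## Working session

There is one attempt and no reset: what is moved stays moved. The work goes in short steps, Python scripts to look and compute and a tool call to move; the robot and the scene stay as the last step left them, time stands still between calls to the robot, and variables do not carry over. Pictures are saved under pics/ and viewed, at most 10 in all, crops included, and the job is handed in when it is done.

Besides the shell and the picture viewer there is one more tool, called as name(argument=value, ...), one argument or row to a line, values as JSON. jog_arm: Moves the arm, as the interface text tells. Its arguments: {"type":"object","properties":{"moves":{"type":"array"},"grip_force":{"type":"number"}},"required":["moves"]}

```bash
mkdir -p pics; python3 - <<'E'
from bench import *
import cv2
for n in("scene","side"):
    cv2.imwrite(f"pics/{n}0.png",capture(n)[:,:,::-1])
    m=camera_model(n);print(n,m)
print(read_state())
E
```

```text
scene {'K': array([[357.41178452,   0.        , 254.91855648],
       [  0.        , 357.41178452, 190.3355106 ],
       [  0.        ,   0.        ,   1.        ]]), 'R': array([[-0.3962464 ,  0.91788842,  0.02167106],
       [ 0.468762  ,  0.22254377, -0.85483125],
       [-0.78946246, -0.32856524, -0.51845338]]), 't': array([ 0.20657279, -0.17486719,  1.56482676])}
side {'K': array([[456.64151414,   0.        , 260.38194122],
       [  0.        , 456.64151414, 189.5792169 ],
       [  0.        ,   0.        ,   1.        ]]), 'R': array([[ 0.97616846, -0.21619001, -0.0188947 ],
       [-0.16051364, -0.66068174, -0.73330417],
       [ 0.14604965,  0.71886126, -0.67963813]]), 't': array([-0.51582904,  0.1273709 ,  1.20591513])}
{'time': 0.1, 'joints': array([ 1.10217486e+00,  1.16397902e-01,  1.44218206e+00, -1.71625270e-05,
        1.58400547e+00, -3.78380082e-02]), 'qd': array([ 1.57967689e-03, -4.67611564e-05, -4.69857962e-04, -8.00427710e-04,
       -5.00161763e-04, -8.63102001e-04]), 'joint_efforts': array([ 1.89497652e-03, -7.22896886e+01, -6.23862576e+01,  7.81735894e-02,
        2.27517961e-02, -3.17748140e-05]), 'ee_pos': array([0.28182186, 0.6131513 , 0.21801624]), 'tcp_rot': array([ 2.13730201e-01,  9.76892601e-01, -4.82710794e-04, -1.16055121e-04]), 'contact_force': array([ 0.38765164, -0.27929374,  0.93321155]), 'torque': array([0.00386347, 0.04057295, 0.01181751]), 'grasp_force': 0.0, 'gripper_width': 0.999043124885442}
```

View pics/scene0.png

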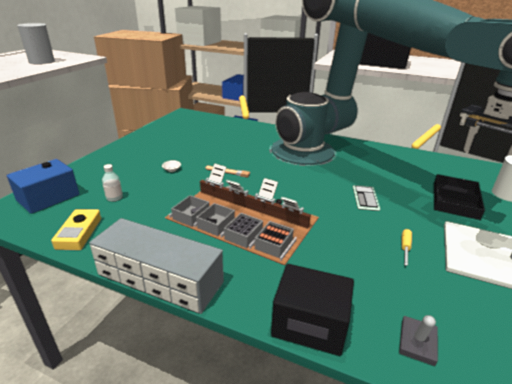

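View pics/side0.png

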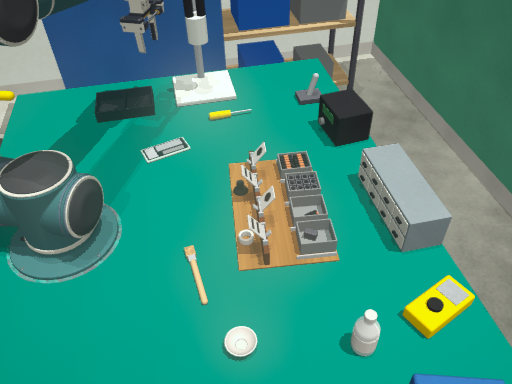

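The scene view shows the board at about (245,215) with four tags and bins. The side view shows it at about (285,210), with bay 0 at the top. I'll enlarge both.

```bash
python3 - <<'E'
import cv2
a=cv2.imread("pics/side0.png")[135:270,225:345];b=cv2.imread("pics/scene0.png")[155:260,160:325]
cv2.imwrite("pics/c1.png",cv2.resize(a,None,fx=4.4,fy=4.4,interpolation=cv2.INTER_CUBIC))
cv2.imwrite("pics/c2.png",cv2.resize(b,None,fx=4.8,fy=4.8,interpolation=cv2.INTER_CUBIC))
E
```

```text
(no output)
```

View pics/c1.png

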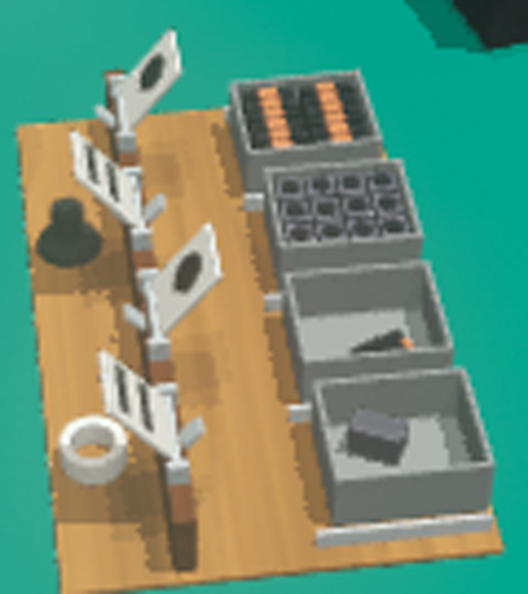

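View pics/c2.png

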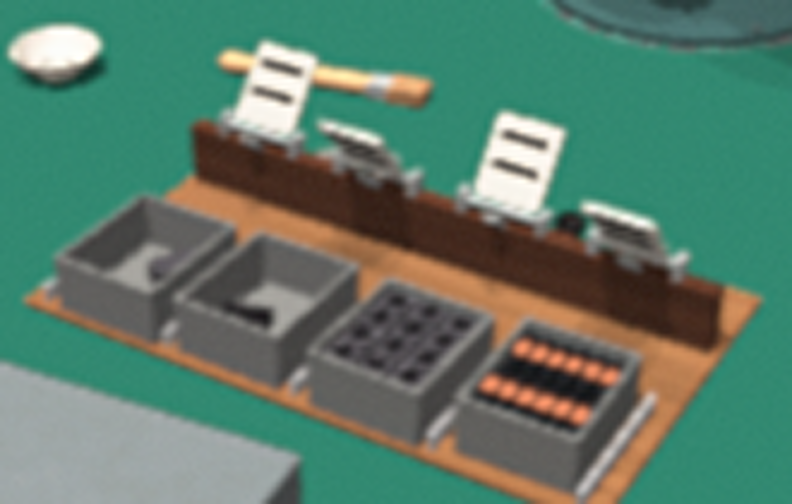

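Both crops agree, reading bays from +y (top of the side crop):

| Bay | Contents | Tag now | Result |
|---|---|---|---|
| 0 | Batteries, full | Towards bin, disc up | Right |
| 1 | Cameras, full | Away, crop px (105,175) | Wrong |
| 2 | One battery | Towards bin, (190,275) | Wrong |
| 3 | One camera | Away | Right |

Next I'll measure the board and tag edges.

```bash
cat > h.py <<'E'
import numpy as np
from bench import camera_model
def ray(n,uv,z):
    m=camera_model(n);R=m["R"];c=-R.T@m["t"];d=R.T@np.linalg.inv(m["K"])@[*uv,1]
    return c+d*(z-c[2])/d[2]
def side(p,z): return ray("side",(225+p[0]/4.4-.4,135+p[1]/4.4-.4),z)
def scene(p,z): return ray("scene",(160+p[0]/4.8-.4,155+p[1]/4.8-.4),z)
E
python3 - <<'E'
from h import *
np.set_printoptions(precision=4,suppress=True)
print("side TL,BL,BR")
S=[side(p,.006) for p in[(18,127),(62,593),(503,549)]];print(np.array(S))
print(np.linalg.norm(S[0]-S[1]),np.linalg.norm(S[2]-S[1]))
d=S[0]-S[1];print("yaw from y",np.arctan2(-d[0],d[1]),"from x",np.arctan2(*(S[2]-S[1])[1::-1]))
print("scene corners right(TL),left(BR)",scene((763,299),.006),scene((25,299),.006))
for k,p in dict(t0=[(174,30),(185,72)],t1=[(72,132),(82,172)],t2=[(211,225),(221,268)],t3=[(101,352),(110,397)]).items(): print(k,[side(q,.107) for q in p])
for k,p in dict(t1=[(503,110),(568,128)],t3=[(258,40),(318,57)]).items(): print("sc",k,[scene(q,.107) for q in p])
E
```

```text
side TL,BL,BR
[[ 0.4712  0.1937  0.006 ]
 [ 0.4275 -0.2118  0.006 ]
 [ 0.6745 -0.2388  0.006 ]]
0.4078811566283087 0.2484542282707089
yaw from y -0.1073145212672736 from x -0.10889161962180241
scene corners right(TL),left(BR) [0.4695 0.196  0.006 ] [ 0.6732 -0.2391  0.006 ]
t0 [array([0.5739, 0.1456, 0.107 ]), array([0.5708, 0.1003, 0.107 ])]
t1 [array([0.4891, 0.0584, 0.107 ]), array([0.488 , 0.0196, 0.107 ])]
t2 [array([ 0.5527, -0.0452,  0.107 ]), array([ 0.5497, -0.0822,  0.107 ])]
t3 [array([ 0.4694, -0.1318,  0.107 ]), array([ 0.4676, -0.166 ,  0.107 ])]
sc t1 [array([0.4766, 0.0108, 0.107 ]), array([0.4806, 0.0578, 0.107 ])]
sc t3 [array([ 0.4575, -0.1832,  0.107 ]), array([ 0.4622, -0.1333,  0.107 ])]
```

Tags 1 and 2 are wrong. The board has a yaw of -0.108, and the measured base is 408 x 248 mm against 410 x 250. Side-view tag edges put the rail about 70 mm from the front edge. First I'll move above the start point in front of tag 1, shutting the fingers on the way.

jog_arm(
  moves=[
    {"offset":[-40,-45,0],"turn":[0,0,-0.05],"fingers":255},
    {"offset":[-80,-90,0],"turn":[0,0,-0.1],"fingers":255},
    {"offset":[-120,-140,0],"turn":[0,0,-0.15],"fingers":255},
    {"offset":[-160,-185,0],"turn":[0,0,-0.2],"fingers":255},
    {"offset":[-200,-230,0],"turn":[0,0,-0.25],"fingers":255},
    {"offset":[-240,-280,0],"turn":[0,0,-0.323],"fingers":255},
    {"offset":[-285,-325,0],"turn":[0,0,-0.323],"fingers":255},
    {"offset":[-325,-370,0],"turn":[0,0,-0.323],"fingers":255},
    {"offset":[-360,-415,0],"turn":[0,0,-0.323],"fingers":255},
    {"offset":[-392,-452,0],"turn":[0,0,-0.323],"fingers":255},
  ],
)

```text
time: 1.35
ee_pos: [0.4493, 0.0368, 0.2186]
tcp_rot: [0.054, 0.999, -0.0, 0.0]
contact_force: [0.2, 0.6, -0.1]
gripper_width: 0.017
grasp_force: 0.0
```

Next, a wrist and side check before descending.

```bash
python3 - <<'E'
from bench import *
from h import *
import cv2
w=capture("wrist");s=capture("side")
a=cv2.resize(s[100:270,200:360],None,fx=2.3,fy=2.3)
cv2.imwrite("pics/w1.png",cv2.hconcat([w,cv2.resize(a,(int(a.shape[1]*384/a.shape[0])//1*1 if 0 else 280,384))])[:,:,::-1])
m=camera_model("wrist");print(np.round(m["mount"],3),m["K"])
from scipy.spatial.transform import Rotation as Ro
st=read_state();T=np.eye(4);T[:3,:3]=Ro.from_quat(st["tcp_rot"]).as_matrix();T[:3,3]=st["ee_pos"];T=T@m["mount"]
def proj(x,y,z):
    O=np.array([.5186,-.0166,0]);p=O+x*np.array([.994,-.108,0])+y*np.array([.108,.994,0])+[0,0,z]
    c=np.linalg.inv(T)@[*p,1];q=m["K"]@c[:3];return np.round(q[:2]/q[2])
for n,a in dict(h1=(0,.0475,.06),e1a=(-.037,.0705,.107),e1b=(-.037,.0245,.107),h2=(0,-.0475,.06),e2a=(.037,-.0245,.107),e2b=(.037,-.0705,.107),TL=(-.07,.205,.006)).items():print(n,proj(*a))
print(side((185,569),.006))
E
```

```text
[[-0.001 -0.971 -0.238  0.066]
 [ 1.    -0.001 -0.001 -0.   ]
 [ 0.001 -0.238  0.971 -0.165]
 [ 0.     0.     0.     1.   ]] [[291.43335555   0.         255.77295742]
 [  0.         291.43335555 186.97498659]
 [  0.           0.           1.        ]]
h1 [259. 237.]
e1a [283. 221.]
e1b [237. 221.]
h2 [180. 237.]
e2a [192. 287.]
e2b [149. 287.]
TL [378. 170.]
[ 0.49750508 -0.21134797  0.006     ]
```

View pics/w1.png

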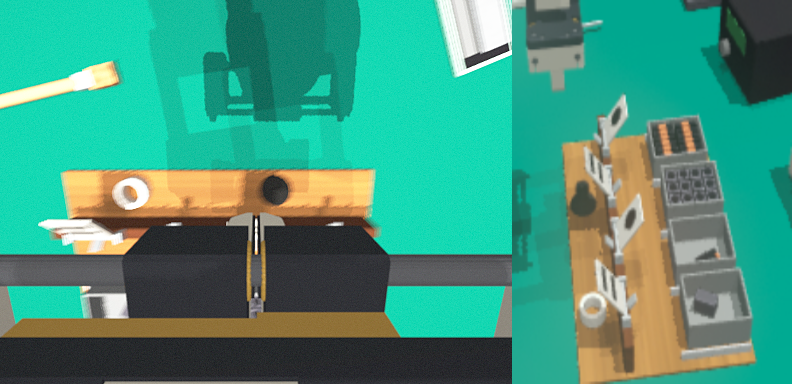

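The wrist view puts the near board corner at (375,171), against a predicted (378,170). The rail foot from the side view also matches, so the pose is confirmed. Now I'll descend in front of tag 1 and push.

jog_arm(
  moves=[
    {"offset":[0,0,40],"turn":[0,0,0],"fingers":255},
    {"offset":[0,0,80],"turn":[0,0,0],"fingers":255},
    {"offset":[0,0,110],"turn":[0,0,0],"fingers":255},
    {"offset":[0,0,123],"turn":[0,0,0],"fingers":255},
    {"offset":[-8,0,123],"turn":[0,0,0],"fingers":255},
    {"offset":[-16,0,123],"turn":[0,0,0],"fingers":255},
    {"offset":[-24,0,123],"turn":[0,0,0],"fingers":255},
    {"offset":[-32,0,123],"turn":[0,0,0],"fingers":255},
    {"offset":[-40,0,123],"turn":[0,0,0],"fingers":255},
    {"offset":[-48,0,123],"turn":[0,0,0],"fingers":255},
  ],
)

```text
time: 2.7
ee_pos: [0.4976, 0.0337, 0.0957]
tcp_rot: [0.054, 0.999, 0.0, 0.0]
contact_force: [-0.6, -0.4, -0.3]
gripper_width: 0.003
grasp_force: 0.0
```

jog_arm(
  moves=[
    {"offset":[-5,0,0],"turn":[0,0,0],"fingers":255},
    {"offset":[-10,0,0],"turn":[0,0,0],"fingers":255},
    {"offset":[-15,0,0],"turn":[0,0,0],"fingers":255},
    {"offset":[-20,0,0],"turn":[0,0,0],"fingers":255},
    {"offset":[-25,0,0],"turn":[0,0,0],"fingers":255},
    {"offset":[-30,0,0],"turn":[0,0,0],"fingers":255},
    {"offset":[-32,0,0],"turn":[0,0,0],"fingers":255},
    {"offset":[-32,0,0],"turn":[0,0,0],"fingers":255},
    {"offset":[-32,0,-20],"turn":[0,0,0],"fingers":255},
    {"offset":[-32,0,-50],"turn":[0,0,0],"fingers":255},
  ],
)

```text
time: 3.95
ee_pos: [0.5285, 0.0303, 0.1469]
tcp_rot: [0.054, 0.999, -0.0, -0.0]
contact_force: [0.8, -0.0, -0.1]
gripper_width: 0.004
grasp_force: 0.0
```

Next I'll move over to the bin side of tag 2, then push back.

jog_arm(
  moves=[
    {"offset":[0,0,-40],"turn":[0,0,0],"fingers":255},
    {"offset":[-20,-20,-50],"turn":[0,0,0],"fingers":255},
    {"offset":[-45,-50,-50],"turn":[0,0,0],"fingers":255},
    {"offset":[-65,-80,-50],"turn":[0,0,0],"fingers":255},
    {"offset":[-75,-95,-50],"turn":[0,0,0],"fingers":255},
    {"offset":[-75,-95,-50],"turn":[0,0,0],"fingers":255},
    {"offset":[-75,-95,-10],"turn":[0,0,0],"fingers":255},
    {"offset":[-75,-95,30],"turn":[0,0,0],"fingers":255},
    {"offset":[-75,-95,52],"turn":[0,0,0],"fingers":255},
    {"offset":[-75,-95,52],"turn":[0,0,0],"fingers":255},
  ],
)

```text
time: 5.2
ee_pos: [0.5926, -0.0715, 0.093]
tcp_rot: [0.054, 0.999, 0.0, -0.001]
contact_force: [0.4, -0.1, 0.6]
gripper_width: 0.006
grasp_force: 0.0
```

jog_arm(
  moves=[
    {"offset":[8,0,0],"turn":[0,0,0],"fingers":255},
    {"offset":[16,0,0],"turn":[0,0,0],"fingers":255},
    {"offset":[24,0,0],"turn":[0,0,0],"fingers":255},
    {"offset":[30,0,0],"turn":[0,0,0],"fingers":255},
    {"offset":[36,0,0],"turn":[0,0,0],"fingers":255},
    {"offset":[42,0,0],"turn":[0,0,0],"fingers":255},
    {"offset":[48,0,0],"turn":[0,0,0],"fingers":255},
    {"offset":[54,0,0],"turn":[0,0,0],"fingers":255},
    {"offset":[59,0,0],"turn":[0,0,0],"fingers":255},
    {"offset":[64,0,0],"turn":[0,0,0],"fingers":255},
  ],
)

```text
time: 6.45
ee_pos: [0.5293, -0.0653, 0.0936]
tcp_rot: [0.054, 0.999, -0.0, 0.0]
contact_force: [-0.3, 0.2, -0.9]
gripper_width: 0.003
grasp_force: 0.0
```

jog_arm(
  moves=[
    {"offset":[5,0,0],"turn":[0,0,0],"fingers":255},
    {"offset":[10,0,0],"turn":[0,0,0],"fingers":255},
    {"offset":[15,0,0],"turn":[0,0,0],"fingers":255},
    {"offset":[20,0,0],"turn":[0,0,0],"fingers":255},
    {"offset":[21,0,0],"turn":[0,0,0],"fingers":255},
    {"offset":[21,0,0],"turn":[0,0,0],"fingers":255},
    {"offset":[21,0,-30],"turn":[0,0,0],"fingers":255},
    {"offset":[21,0,-70],"turn":[0,0,0],"fingers":255},
    {"offset":[21,0,-110],"turn":[0,0,0],"fingers":255},
    {"offset":[21,0,-150],"turn":[0,0,0],"fingers":255},
  ],
)

```text
time: 7.7
ee_pos: [0.5087, -0.063, 0.245]
tcp_rot: [0.054, 0.999, 0.0, 0.0]
contact_force: [-0.1, 0.4, 1.0]
gripper_width: 0.004
grasp_force: 0.0
```

```bash
python3 - <<'E'
from bench import *
import cv2
s=capture("side");c=capture("scene")
a=cv2.resize(s[135:270,215:345],(390,405),interpolation=cv2.INTER_CUBIC);b=cv2.resize(c[155:260,160:325],(405,258),interpolation=cv2.INTER_CUBIC)
b=cv2.copyMakeBorder(b,0,147,0,0,cv2.BORDER_CONSTANT)
cv2.imwrite("pics/f1.png",cv2.hconcat([a,b])[:,:,::-1])
E
```

```text
(no output)
```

View pics/f1.png

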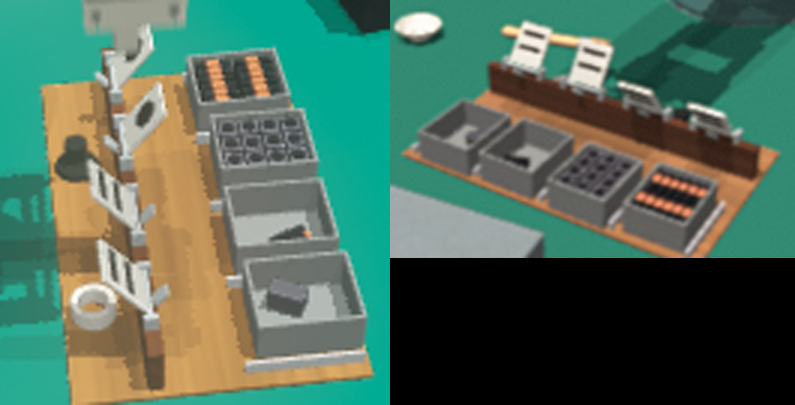

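Both views show tags 0 and 1 leaning towards their bins (tag 1's disc at about (147,112)) and tags 2 and 3 leaning away with bars up. The bins, puller and tape are where they were, and the gripper is clear, so I'm handing in.

```bash
python3 -c "
from bench import *
print(job_done())"
```

```text
the job is handed in; nothing more can be done
None
```

I pushed over the two wrong tags, tag 1 towards its full cameras bin and tag 2 away from its one-battery bin; the final pictures show all four tags correct and the bins, puller and tape unmoved, and I handed the job in at about 8 s (no verdict was returned).

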